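# Tip two painted guard covers down into their inspection rectangles

## Task

Lay the yellow cover and the red-brown cover down for inspection: with the fingertips, gently push each one near the top of its painted face so that it tips over and comes to lie flat, painted face up, inside the taped rectangle of its own colour beside it (lying on the tape is fine). Only push: do not grip or lift the covers, nor slide them along instead of tipping them. Leave the grey cover standing and everything else where it is.

Things in the scene. Friction and masses are not known exactly. Their poses are not given: they have to be found in the camera images.
- yellow_cover: yellow-painted sheet-metal cover, a shallow pan standing on end: 150 mm high (z), 105 wide (y), 40 thick (x), 0.38 kg +-30 %. Origin: centre of its foot. Painted face (vent slots) at x = -20 mm; open hollow side at x = +20 mm, facing its rectangle. Centre of mass half-way up, 7 mm nearer the painted face: pushed there it falls by itself past about 21 degrees of lean; pushed low it slides.
- yellow_zone: flat yellow tape rectangle on the bench for the yellow cover; clear inside 200 mm along x, 155 mm along y, tape 12 mm wide around that, no height. Origin: its centre. Its x points the way the cover has to fall; the cover starts standing near its -x end, square to it within 5 degrees.
- yellow_cover_edge (a point): middle of the yellow cover's lower open-side edge, over which it tips (x = +20 mm, y = 0, z = 0 in the cover's frame)
- yellow_cover_corner_a (a point): corner of the yellow cover, half-way through its thickness (x = 0, y = +52.5 mm, z = 0 mm in its frame)
- yellow_cover_corner_b (a point): corner of the yellow cover, half-way through its thickness (x = 0, y = -52.5 mm, z = 0 mm in its frame)
- yellow_cover_corner_c (a point): corner of the yellow cover, half-way through its thickness (x = 0, y = +52.5 mm, z = 150 mm in its frame)
- yellow_cover_corner_d (a point): corner of the yellow cover, half-way through its thickness (x = 0, y = -52.5 mm, z = 150 mm in its frame)
- red_cover: red-brown (oxide primer) sheet-metal cover, a shallow pan standing on end: 125 mm high (z), 90 wide (y), 36 thick (x), 0.28 kg +-30 %. Origin: centre of its foot. Painted face (vent slots) at x = -18 mm; open hollow side at x = +18 mm, facing its rectangle. Centre of mass half-way up, 7 mm nearer the painted face: pushed there it falls by itself past about 21 degrees of lean; pushed low it slides.
- red_zone: flat red-brown tape rectangle on the bench for the red-brown cover; clear inside 175 mm along x, 140 mm along y, tape 12 mm wide around that, no height. Origin: its centre. Its x points the way the cover has to fall; the cover starts standing near its -x end, square to it within 5 degrees.
- red_cover_edge (a point): middle of the red-brown cover's lower open-side edge, over which it tips (x = +18 mm, y = 0, z = 0 in the cover's frame)
- red_cover_corner_a (a point): corner of the red-brown cover, half-way through its thickness (x = 0, y = +45 mm, z = 0 mm in its frame)
- red_cover_corner_b (a point): corner of the red-brown cover, half-way through its thickness (x = 0, y = -45 mm, z = 0 mm in its frame)
- red_cover_corner_c (a point): corner of the red-brown cover, half-way through its thickness (x = 0, y = +45 mm, z = 125 mm in its frame)
- red_cover_corner_d (a point): corner of the red-brown cover, half-way through its thickness (x = 0, y = -45 mm, z = 125 mm in its frame)
- grey_cover: grey-primed cover, 125 x 90 x 36 mm, standing on end like the others but with no rectangle; to be left standing. Origin: centre of its underside
- sanding_block: cork sanding block, 100 x 55 x 34 mm high, lying on the bench. Origin: centre of its underside
- pipe_collar: red-brown pipe collar, a ring 66 mm across and 36 mm high. Origin: centre of its underside
- touchup_bottle: amber glass jar with black cap, 48 mm across, 95 mm high. Origin: centre of its underside
- bolt_cup: open steel cup, 72 mm across, 75 mm high. Origin: centre of its underside
- scraper: flat scraper with wooden handle lying at the left of the bench, to be left alone
- wrench: steel wrench lying at the right of the bench, to be left alone
There are look-alikes about, which are no part of the job. Of the things shaped like the yellow_cover, the yellow one is meant. Leave any pink look-alike of the red_cover alone.

How it is judged:
By the outcome, as a careful person would: the job done as asked, in the order asked, and still so for the second after the job is handed in, with the robot touching nothing.
It also fails if it takes over 46 s, if anything falls off the work surface, if the arm or the gripper's body presses on something with over 40 N, if the wrist force passes 120 N, or if a joint passes its speed limit or range.

## Robot

A 6-joint arm with a two-finger parallel gripper is mounted at the origin on the work surface. World frame = base frame: x ahead of the robot, y to its left, z up, the work surface at z = 0. Lengths are in m, angles in rad, forces in N, time in s.
With the tool pointing down it reaches from about 0.425 to 1.125 m from the base axis. Payload 14.9 kg.
Tool frame: the origin (TCP) lies on the centre line of the jaws, within the pads' length; the fingertips stand 17 mm ahead of it and the grasp point (between the pads) lies 2 mm behind it; z points along the fingers, y is the direction in which the jaws open and shut (so a half turn about z gives the same grasp; the last joint's range is limited). The gripper opens to 91 mm and grips with 3 to 60 N. Pads are 32 mm wide; open, the fingers measure 118 mm over their backs; the gripper's body (76 mm by 178 mm) begins 60 mm behind the grasp point.
Start: joints at [1.243, 0.379, 1.734, -0, 1.028, -0.033], TCP at [0.203, 0.67, 0.231] pointing down, gripper open.
Joint ranges: [-2.77, 2.77], [-0.74, 2.19], [0, 2.66], [-1.06, 4.2], [0.31, 2.87], [-3.08, 3.08]. Speed limits (rad/s): [1.89, 1.89, 2.39, 3.14, 3.14, 3.14].

## Interface

Orientations are given as a unit quaternion [x, y, z, w].
In Python, from station import r gives the robot as it stands.
- The arm moves only by the tool apply_moves, never from a script. Its argument "increments" is a list of rows, each an object with "fingers": the finger opening in mm, from 0 to 91.2; "slide": the shift along the tool's x, y, z in units of 40 mm (1.0 is 40 mm), a list of three; "rot": the turn, a rotation vector about the tool's x, y, z in units of 5 degrees (1.0 is 5 degrees), a list of three. In form: [{"fingers": fingers, "slide": [tx, ty, tz], "rot": [wx, wy, wz]}, ...]. A call has 1 to 8 rows; each row is the pose to reach, as a shift and turn from the pose commanded when the call began, along the tool's axes at that moment; what a row does not reach only later rows make up. A row lasts 1/12 s, in which the tool goes at most 41.7 mm and 7.16 degrees, less where a joint would pass 70% of its speed; a pose out of reach is approached as far as the arm can. A call with a gripper value outside its range is refused whole. The fingers move at their own pace and stop on an object; the grip force is fixed at half the most. Time passes only in rows, so rows that repeat a pose let the fingers close. It gives the time, the measured TCP pose, the force and the opening at its end, in the units of the state.
- r.sense(): the state, without advancing time (a new reading comes with each control period).
- r.grab_frame(name): name is "scene" or "top"; returns a dict with "pixels" (480x640x3 uint8, red, green, blue), "intrinsics" (3x3 intrinsics, pixels), "k1" (the pictures are not rectified: a ray, as slopes to the right and down, at radius r is drawn at 1 + k1 r^2 times it, then the intrinsics apply), "pose" (4x4, takes a point from camera to world coordinates). Camera axes: x right, y down, z forward; pixel columns grow to the right and rows downward; lengths in m; the calibration is good to about 2 mm. A picture is of the moment at which its call begins. There is no depth.
- r.close_job(): hands the job in, once; it reports no verdict.
Trained networks look in a picture, given as the dict that the camera call returned (one of the last four; its "shot" number tells which), for a name from the list of things; names that differ only in an ending like _2 or _b are one class to them, and where a whole thing is asked for, a point or a joint stands for the part that bears it (a point fixed in the world has none). Each returns a list of dicts, best first, with "confidence" (0 to 1); they miss things now and then, are a little off and sometimes report something else, mostly with a low value. They report only what shows in the picture. A call takes as long as a camera call. They do not tell look-alikes from the thing itself.
- r.find_in(thing, picture): "location" ([column, row] in pixels, amid what is visible of it).
- r.masks_of(thing, picture): "pixels" (480x640 bool, what is visible of it) and "location" ([column, row] in pixels, amid what is visible of it).
The state is a dict: "clock": time; "q": joint angles; "dq": joint speeds; "tau": joint torques, N m; "tcp_pos": TCP position; "tcp_rot": TCP orientation; "force": force on the tool from outside, world axes, zero at the start; "moment": the same for the moment, N m; "opening": opening from 0.0 (shut) to 1.0 (fully open).
Only numpy, scipy, OpenCV 4.12 (cv2) and the standard library are available. Lean on these libraries where they do the work, as an engineer would, in place of code of your own. Each camera call takes 0.05 s, during which the arm holds its last target.

## Working session

There is one attempt and no reset: what is moved stays moved. The work goes in short steps, Python scripts to look and compute and a tool call to move; the robot and the scene stay as the last step left them, time stands still between calls to the robot, and variables do not carry over. Pictures are saved under pics/ and viewed, and the job is handed in when it is done.

Besides the shell and the picture viewer there is one more tool, called as a command line: name --argument value ..., lists and objects as JSON in quotes. apply_moves: Moves the arm, as the interface text tells. Its arguments: {"type":"object","properties":{"increments":{"type":"array"}},"required":["increments"]}

```bash
mkdir -p pics; ls
cat > h.py <<'E'
from station import r
import numpy as np, cv2
def ray(f,px):
    K=np.array(f["intrinsics"]);k1=f["k1"]
    d=np.array([(px[0]-K[0,2])/K[0,0],(px[1]-K[1,2])/K[1,1]])
    u=d.copy()
    for _ in range(20): u=d/(1+k1*(u@u))
    P=np.array(f["pose"]);v=P[:3,:3]@np.array([u[0],u[1],1]);return P[:3,3],v
def onz(f,px,z=0):
    o,v=ray(f,px);return o+v*(z-o[2])/v[2]
def proj(f,X):
    P=np.array(f["pose"]);K=np.array(f["intrinsics"]);X=np.atleast_2d(X)
    c=(X-P[:3,3])@P[:3,:3];u=c[:,:2]/c[:,2:];u=u*(1+f["k1"]*(u**2).sum(1,keepdims=True))
    return u*[K[0,0],K[1,1]]+[K[0,2],K[1,2]]
def save(f,n): cv2.imwrite("pics/"+n,f["pixels"][:,:,::-1])
E
python3 - <<'E'
from h import *
print(r.sense())
for n in ["scene","top"]:
    f=r.grab_frame(n);save(f,n+"0.png");print(n,f["pose"],f["intrinsics"],f["k1"])
    for t in ["yellow_cover","red_cover","yellow_zone","red_zone","grey_cover","yellow_cover_edge","red_cover_edge","yellow_cover_corner_a","yellow_cover_corner_c","red_cover_corner_a","red_cover_corner_c"]:
        print(t,[(np.round(d["location"],1).tolist(),round(d["confidence"],2)) for d in r.find_in(t,f)])
E
```

```text
pics
{'clock': 0.0, 'q': array([ 1.24271782e+00,  3.79409299e-01,  1.73476874e+00,  2.11451818e-05,
        1.02850060e+00, -3.33095633e-02]), 'dq': array([-0.00069501,  0.00068408, -0.00128733, -0.00171172, -0.00088541,
        0.00024055]), 'tau': array([ 1.08732886e-03, -7.63714814e+01, -4.34372950e+01,  6.51172874e-02,
        4.24452417e-02, -7.96123982e-05]), 'tcp_pos': array([0.20325062, 0.66945368, 0.23029369]), 'tcp_rot': array([ 1.46856845e-01,  9.89157607e-01, -5.32528263e-04, -1.06488357e-04]), 'force': array([ 0.01858168, -0.06762016,  0.46796807]), 'moment': array([-0.01985635, -0.00647063, -0.00326536]), 'opening': 1.0016719109838204}
scene [[ 8.30709016e-01  4.02431418e-01 -3.84670619e-01  9.95828727e-01]
 [ 5.56706515e-01 -6.01273884e-01  5.73190695e-01 -6.82287181e-01]
 [-6.22453070e-04 -6.90303317e-01 -7.23519829e-01  9.49795341e-01]
 [ 0.00000000e+00  0.00000000e+00  0.00000000e+00  1.00000000e+00]] [[514.85088217   0.         315.8846364 ]
 [  0.         514.85088217 232.75450735]
 [  0.           0.           1.        ]] -0.1478663349592169
yellow_cover [([318.
[... 1098 characters left out ...]
0.96), ([251.1, 316.5], 0.82)]
red_cover [([353.5, 306.1], 0.75), ([343.3, 216.2], 0.63), ([281.4, 255.7], 0.17)]
yellow_zone [([251.2, 241.2], 0.69), ([338.8, 214.5], 0.42)]
red_zone [([369.0, 227.2], 0.7)]
grey_cover [([331.3, 148.3], 0.64), ([294.9, 289.0], 0.36)]
yellow_cover_edge [([253.2, 315.4], 0.88), ([278.5, 256.2], 0.56)]
red_cover_edge [([352.5, 305.2], 0.94), ([340.6, 215.4], 0.76), ([279.8, 257.6], 0.73)]
yellow_cover_corner_a [([277.7, 256.4], 0.88), ([251.6, 316.4], 0.74)]
yellow_cover_corner_c [([277.7, 256.4], 0.88), ([251.6, 316.4], 0.74)]
red_cover_corner_a [([339.6, 215.6], 0.91), ([351.2, 303.0], 0.83)]
red_cover_corner_c [([339.6, 215.6], 0.91), ([351.2, 303.0], 0.83)]
```

View pics/scene0.png

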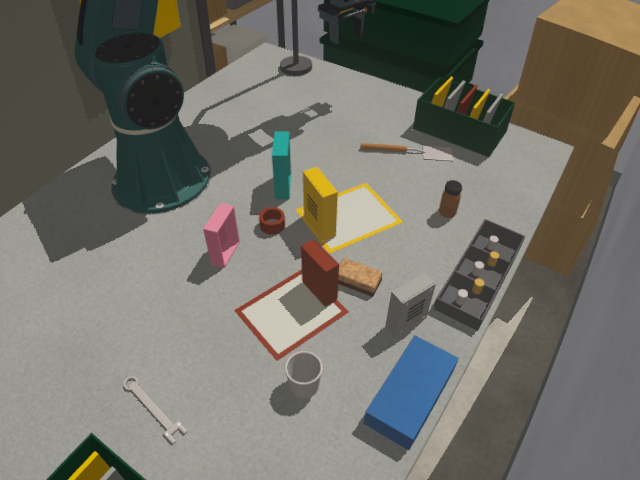

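View pics/top0.png

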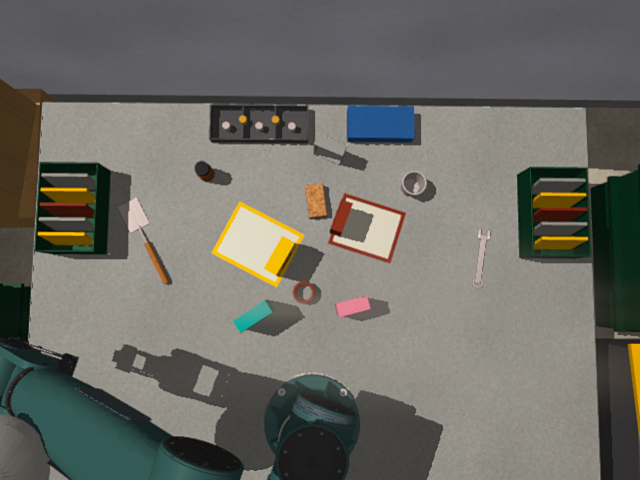

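Run:
```python
import cv2
a=cv2.imread("pics/top0.png")[130:350,200:440];cv2.imwrite("pics/topz.png",cv2.resize(a,(654,600),interpolation=cv2.INTER_CUBIC))
a=cv2.imread("pics/scene0.png")[120:400,180:460];cv2.imwrite("pics/scenez.png",cv2.resize(a,(600,600),interpolation=cv2.INTER_CUBIC))
```

```text
(no output)
```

View pics/topz.png

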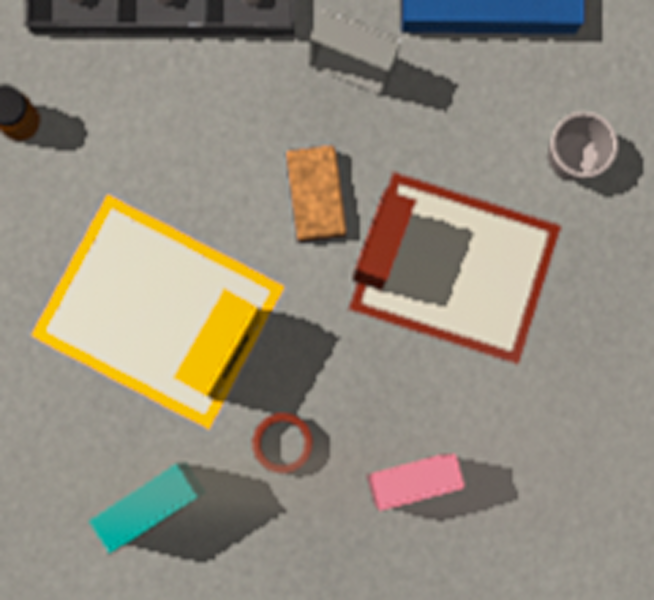

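View pics/scenez.png

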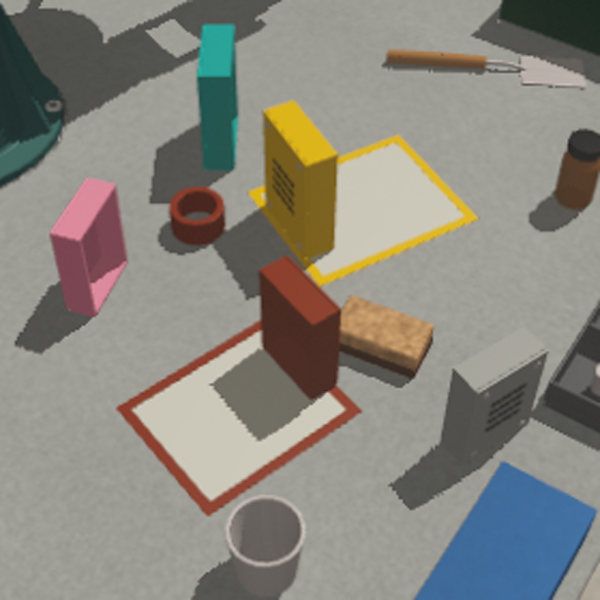

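The scene view shows the yellow cover at (319,205) with its vents facing us. Its rectangle lies behind it, to the right. The red-brown cover is at (320,272), with its rectangle in front on the left at (290,315) and the sanding block close behind it. The pink (222,235) and teal (282,165) look-alikes are to be left alone. Next I'll fit poses using masks from both views.

```bash
cat > fit.py <<'E'
from h import *
from scipy.optimize import minimize
def colmask(f,c,loc,extra=0):
    hsv=cv2.cvtColor(f["pixels"],cv2.COLOR_RGB2HSV)
    return hsv
def box(x,y,a,L,W,H):
    c,s=np.cos(a),np.sin(a);R=np.array([[c,-s],[s,c]])
    p=[[u*L/2,v*W/2] for u in(-1,1) for v in(-1,1)]
    q=(R@np.array(p).T).T+[x,y]
    return np.vstack([np.c_[q,np.zeros(4)],np.c_[q,np.full(4,H)]])
def render(f,X,S=4):
    im=np.zeros((480*S,640*S),np.uint8)
    h=cv2.convexHull(((proj(f,X)+.5)*S).astype(np.int32));cv2.fillConvexPoly(im,h,255)
    return cv2.resize(im,(640,480),interpolation=cv2.INTER_AREA)/255.
def fitbox(views,x0,dims):
    def cost(p):
        return sum(np.abs(render(f,box(*p,*dims))-m).sum()/m.sum() for f,m in views)
    best=None
    for da in(-.15,0,.15):
        s=np.array([x0[0],x0[1],x0[2]+da])
        o=minimize(cost,s,method="Nelder-Mead",options=dict(initial_simplex=s+np.array([[0,0,0],[.02,0,0],[0,.02,0],[0,0,.15]]),xatol=1e-4,fatol=1e-4))
        if best is None or o.fun<best.fun:best=o
    return best
E
cat > loc.py <<'E'
from fit import *
F={n:r.grab_frame(n) for n in("scene","top")}
spec={"yellow_cover":(dict(scene=(319,205),top=(282,257)),(.04,.105,.15)),"red_cover":(dict(scene=(320,272),top=(342,216)),(.036,.09,.125))}
for t,(L,d) in spec.items():
    v=[]
    for n in F:
        c=[m for m in r.masks_of(t,F[n])]
        c=min(c,key=lambda m:np.hypot(*(np.array(m["location"])-L[n])))
        print(t,n,c["location"],c["confidence"],c["pixels"].sum());v.append((F[n],c["pixels"].astype(float)))
    g=onz(F["top"],L["top"],d[2])
    a0=np.deg2rad(60 if t[0]=="y" else -105)
    for vv in(v,v[:1],v[1:]):
        o=fitbox(vv,[g[0],g[1],a0],d);print(np.round(o.x[:2],4),np.rad2deg(o.x[2]).round(1),"cost",round(o.fun,3))
# zones: tape colour in top
for t,L in(("yellow_zone",(256,243)),("red_zone",(368,228))):
  for n in F:
    ms=r.masks_of(t,F[n])
    for m in ms:
        c,_=cv2.findContours(m["pixels"].astype(np.uint8),0,2);c=max(c,key=cv2.contourArea)
        w=np.array([onz(F[n],p[0])[:2] for p in c]).astype(np.float32)
        (x,y),(w1,h1),a=cv2.minAreaRect(w);print(t,n,m["confidence"],np.round([x,y,w1,h1,a],3))
E
python3 loc.py
```

```text
yellow_cover scene [319.3, 203.3] 0.6 1900
yellow_cover top [279.4, 255.6] 0.88 679
[0.4838 0.0966] 59.6 cost 0.1
[0.4821 0.0983] 59.4 cost 0.04
[0.484  0.0964] 59.8 cost 0.05
red_cover scene [318.3, 272.5] 0.88 1853
red_cover top [341.5, 215.5] 0.78 442
[ 0.5981 -0.0772] -110.5 cost 0.143
[ 0.5979 -0.0768] -110.6 cost 0.028
[ 0.6003 -0.0781] -109.7 cost 0.107
yellow_zone scene 0.84 [ 0.526  0.172  0.228  0.181 63.206]
yellow_zone scene 0.53 [ 5.6800e-01 -2.8000e-02  9.0000e-02  2.0700e-01  3.4951e+01]
yellow_zone top 0.68 [ 0.528  0.17   0.223  0.179 62.884]
red_zone scene 0.89 [ 0.578 -0.161  0.201  0.17  73.529]
red_zone top 0.91 [ 0.581 -0.162  0.202  0.169 72.718]
red_zone top 0.27 [4.9100e-01 1.0100e-01 5.4000e-02 1.1500e-01 6.1463e+01]
```

```bash
cat > go.py <<'E'
import sys
from h import *
from scipy.spatial.transform import Rotation as R
# target x y z, yaw(deg of tool x), tool down
x,y,z,a=map(float,sys.argv[1:5]);s=r.sense()
a=np.deg2rad(a);T=R.from_matrix(np.array([[np.cos(a),np.sin(a),0],[np.sin(a),-np.cos(a),0],[0,0,-1]]))
C=R.from_quat(s["tcp_rot"])
print("slide",np.round(C.inv().apply(np.array([x,y,z])-s["tcp_pos"])/.04,3),"rot",np.round(np.rad2deg((C.inv()*T).as_rotvec())/5,3),"t",s["clock"],s["tcp_pos"].round(4),"F",s["force"].round(1))
E
python3 go.py .4527 .0443 .23 59.6
```

```text
slide [-10.507 -13.152   0.024] rot [0.0000e+00 1.0000e-03 2.0702e+01] t 1.7 [0.2034 0.6698 0.2309] F [-0.   0.2  0.3]
```

apply_moves --increments '[{"fingers": 45,"slide": [-10.5,-13.15,0],"rot": [0,0,20.7]},{"fingers": 45,"slide": [-10.5,-13.15,0],"rot": [0,0,20.7]},{"fingers": 45,"slide": [-10.5,-13.15,0],"rot": [0,0,20.7]},{"fingers": 45,"slide": [-10.5,-13.15,0],"rot": [0,0,20.7]},{"fingers": 45,"slide": [-10.5,-13.15,0],"rot": [0,0,20.7]},{"fingers": 45,"slide": [-10.5,-13.15,0],"rot": [0,0,20.7]},{"fingers": 45,"slide": [-10.5,-13.15,0],"rot": [0,0,20.7]},{"fingers": 45,"slide": [-10.5,-13.15,0],"rot": [0,0,20.7]}]'

```text
clock: 2.37
tcp_pos: [0.327, 0.3584, 0.2311]
tcp_rot: [0.605, 0.796, 0.0, 0.0]
force: [0.2, 0.7, 0.4]
opening: 0.495
```

```bash
python3 go.py .4527 .0443 .23 59.6
```

```text
slide [-8.406  0.934  0.025] rot [ 4.000e-03 -4.000e-03  9.177e+00] t 2.3667 [0.327  0.3584 0.2311] F [0.2 0.7 0.4]
```

apply_moves --increments '[{"fingers": 45,"slide": [-8.4,0.93,0],"rot": [0,0,9.2]},{"fingers": 45,"slide": [-8.4,0.93,0],"rot": [0,0,9.2]},{"fingers": 45,"slide": [-8.4,0.93,0],"rot": [0,0,9.2]},{"fingers": 45,"slide": [-8.4,0.93,0],"rot": [0,0,9.2]},{"fingers": 45,"slide": [-8.4,0.93,0],"rot": [0,0,9.2]},{"fingers": 45,"slide": [-8.4,0.93,0],"rot": [0,0,9.2]},{"fingers": 45,"slide": [-8.4,0.93,0],"rot": [0,0,9.2]},{"fingers": 45,"slide": [-8.4,0.93,0],"rot": [0,0,9.2]}]'

```text
clock: 3.03
tcp_pos: [0.4527, 0.0492, 0.2314]
tcp_rot: [0.868, 0.497, 0.0, 0.0]
force: [0.0, 1.2, 0.7]
opening: 0.492
```

```bash
python3 go.py .4527 .0443 .145 59.6
```

```text
slide [-0.108  0.06   2.159] rot [ 0.01  -0.006 -0.003] t 3.0333 [0.4527 0.0492 0.2314] F [0.  1.2 0.7]
```

apply_moves --increments '[{"fingers": 45,"slide": [0,0,0.7],"rot": [0,0,0]},{"fingers": 45,"slide": [0,0,1.4],"rot": [0,0,0]},{"fingers": 45,"slide": [0,0,2.15],"rot": [0,0,0]},{"fingers": 45,"slide": [0,0,2.15],"rot": [0,0,0]},{"fingers": 45,"slide": [0,0,2.15],"rot": [0,0,0]}]'

```text
clock: 3.45
tcp_pos: [0.4516, 0.0513, 0.1445]
tcp_rot: [0.867, 0.499, -0.001, -0.001]
force: [0.9, -0.3, -0.4]
opening: 0.494
```

```bash
python3 go.py .4527 .0443 .145 59.6
python3 - <<'E'
from h import *
f=r.grab_frame("scene");save(f,"s1.png")
E
```

```text
slide [-0.137  0.112 -0.012] rot [-0.028  0.019  0.042] t 3.45 [0.4516 0.0513 0.1445] F [ 0.9 -0.3 -0.4]
```

View pics/s1.png

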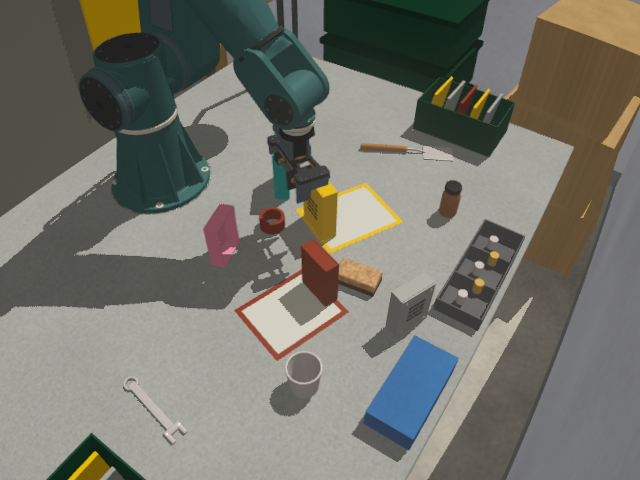

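The gripper hangs just behind the yellow cover's top, clear of the teal look-alike. I'll push slowly.

apply_moves --increments '[{"fingers": 45,"slide": [0.15,0.11,0],"rot": [0,0,0]},{"fingers": 45,"slide": [0.3,0.11,0],"rot": [0,0,0]},{"fingers": 45,"slide": [0.45,0.11,0],"rot": [0,0,0]},{"fingers": 45,"slide": [0.6,0.11,0],"rot": [0,0,0]},{"fingers": 45,"slide": [0.75,0.11,0],"rot": [0,0,0]},{"fingers": 45,"slide": [0.9,0.11,0],"rot": [0,0,0]},{"fingers": 45,"slide": [1.05,0.11,0],"rot": [0,0,0]},{"fingers": 45,"slide": [1.2,0.11,0],"rot": [0,0,0]}]'

```text
clock: 4.17
tcp_pos: [0.4805, 0.0913, 0.1449]
tcp_rot: [0.867, 0.499, -0.0, -0.0]
force: [-1.0, -0.4, 0.0]
opening: 0.491
```

```bash
python3 go.py .4527 .0443 .145 59.6
python3 - <<'E'
from h import *
f=r.grab_frame("scene");save(f,"s2.png")
a=f["pixels"][120:320,200:440,::-1];cv2.imwrite("pics/s2z.png",cv2.resize(a,(720,600)))
E
```

```text
slide [-1.366 -0.011 -0.002] rot [-0.001 -0.     0.045] t 4.1667 [0.4805 0.0913 0.1449] F [-1.  -0.4  0. ]
```

View pics/s2z.png

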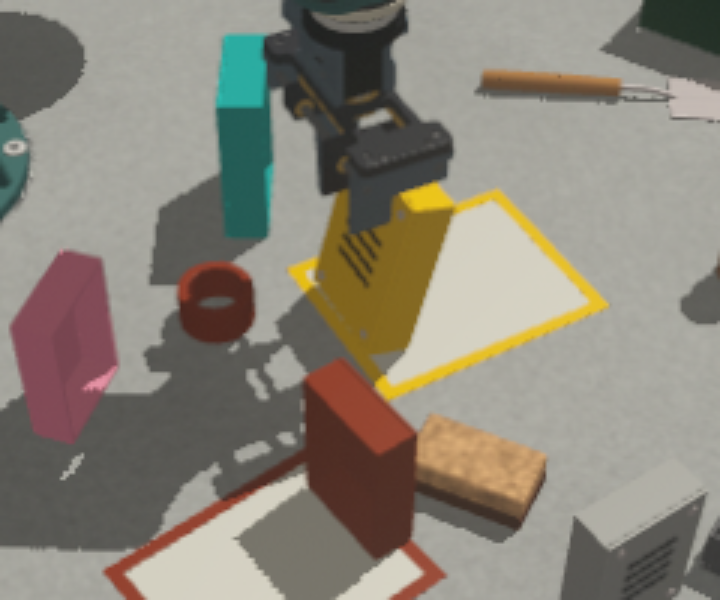

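The cover is tipping on its lower edge without sliding. I'll push on past the balance point, a bit slower.

apply_moves --increments '[{"fingers": 45,"slide": [0.15,0,0],"rot": [0,0,0]},{"fingers": 45,"slide": [0.3,0,0],"rot": [0,0,0]},{"fingers": 45,"slide": [0.45,0,0],"rot": [0,0,0]},{"fingers": 45,"slide": [0.6,0,0],"rot": [0,0,0]},{"fingers": 45,"slide": [0.7,0,0],"rot": [0,0,0]},{"fingers": 45,"slide": [0.8,0,0],"rot": [0,0,0]},{"fingers": 45,"slide": [0.8,0,0],"rot": [0,0,0]},{"fingers": 45,"slide": [0.8,0,0],"rot": [0,0,0]}]'

```text
clock: 4.88
tcp_pos: [0.4963, 0.1184, 0.1449]
tcp_rot: [0.867, 0.499, -0.0, -0.0]
force: [-0.7, 0.3, -0.0]
opening: 0.495
```

```bash
python3 go.py .4527 .0443 .145 59.6
python3 - <<'E'
from h import *
f=r.grab_frame("scene");save(f,"s3.png")
a=f["pixels"][120:320,200:440,::-1];cv2.imwrite("pics/s3z.png",cv2.resize(a,(720,600)))
E
```

```text
slide [-2.15  -0.012 -0.003] rot [-0.001  0.001  0.046] t 4.8833 [0.4963 0.1184 0.1449] F [-0.7  0.3 -0. ]
```

View pics/s3z.png

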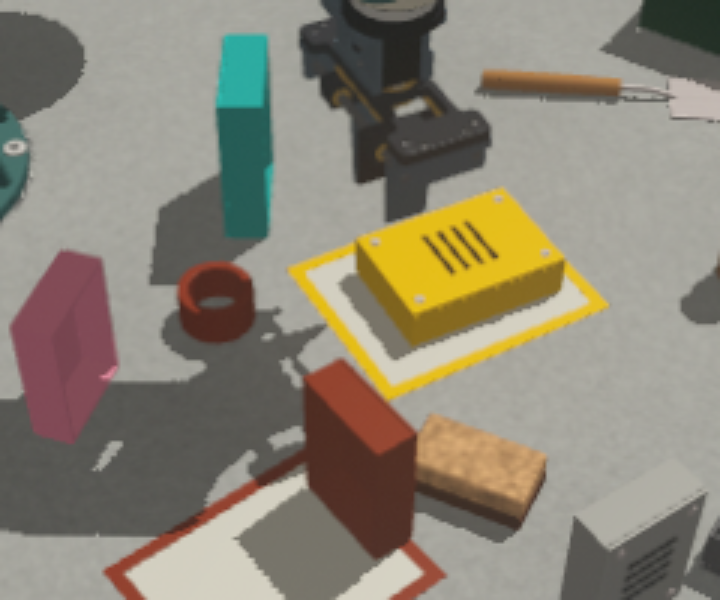

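Yellow now lies flat, vents up, inside its tape. On to red: rise first, then move to its painted side, above the sanding block.

```bash
python3 go.py .6176 -.0245 .20 69.5
```

```text
slide [-1.561  4.417 -1.378] rot [-1.000e-03  1.000e-03 -1.936e+00] t 4.9333 [0.4962 0.1183 0.1449] F [ 0.4 -0.2  0. ]
```

apply_moves --increments '[{"fingers": 45,"slide": [0,0,-0.7],"rot": [0,0,0]},{"fingers": 45,"slide": [0,0,-1.38],"rot": [0,0,0]},{"fingers": 45,"slide": [-0.3,0.9,-1.38],"rot": [0,0,-0.5]},{"fingers": 45,"slide": [-0.6,1.8,-1.38],"rot": [0,0,-1]},{"fingers": 45,"slide": [-0.9,2.7,-1.38],"rot": [0,0,-1.5]},{"fingers": 45,"slide": [-1.3,3.6,-1.38],"rot": [0,0,-1.94]},{"fingers": 45,"slide": [-1.56,4.42,-1.38],"rot": [0,0,-1.94]},{"fingers": 45,"slide": [-1.56,4.42,-1.38],"rot": [0,0,-1.94]}]'

```text
clock: 5.6
tcp_pos: [0.621, -0.0287, 0.2005]
tcp_rot: [0.822, 0.569, 0.001, 0.001]
force: [-0.4, 0.7, -0.1]
opening: 0.493
```

```bash
python3 go.py .6176 -.0245 .124 69.5
```

```text
slide [ 0.067 -0.12   1.913] rot [ 0.026 -0.001 -0.029] t 5.6 [ 0.621  -0.0287  0.2005] F [-0.4  0.7 -0.1]
```

apply_moves --increments '[{"fingers": 45,"slide": [0.05,0,0],"rot": [0,0,0]},{"fingers": 45,"slide": [0.05,0,0.6],"rot": [0,0,0]},{"fingers": 45,"slide": [0.05,0,1.2],"rot": [0,0,0]},{"fingers": 45,"slide": [0.05,0,1.9],"rot": [0,0,0]},{"fingers": 45,"slide": [0.05,0,1.9],"rot": [0,0,0]},{"fingers": 45,"slide": [0.05,0,1.9],"rot": [0,0,0]}]'

```text
clock: 6.1
tcp_pos: [0.6171, -0.0219, 0.1235]
tcp_rot: [0.821, 0.57, -0.001, -0.001]
force: [1.0, -0.1, 0.2]
opening: 0.495
```

```bash
python3 go.py .6176 -.0245 .124 69.5;  python3 - <<'E'
from h import *
f=r.grab_frame("scene")
a=f["pixels"][120:320,200:440,::-1];cv2.imwrite("pics/s4z.png",cv2.resize(a,(720,600)))
E
```

```text
slide [-0.058  0.035 -0.013] rot [-0.033  0.009  0.01 ] t 6.1 [ 0.6171 -0.0219  0.1235] F [ 1.  -0.1  0.2]
```

View pics/s4z.png

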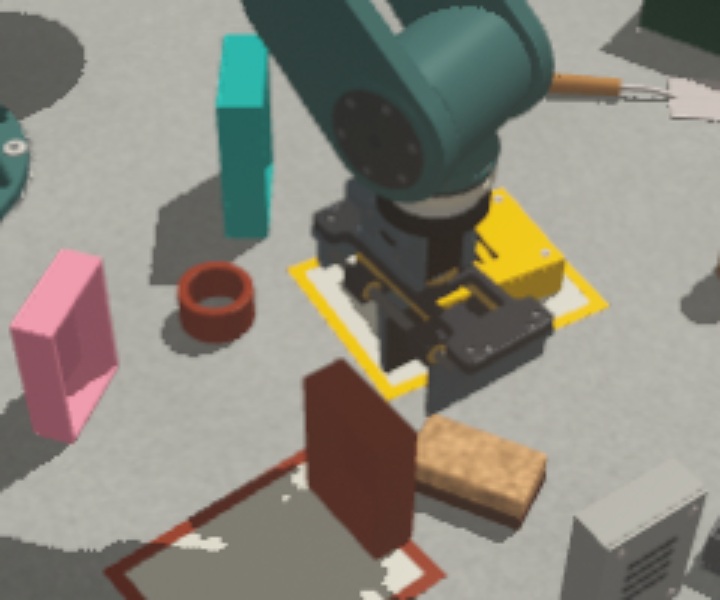

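The fingers are about 24 mm behind red's painted face, near its top and above the sanding block. Pushing along tool -x.

apply_moves --increments '[{"fingers": 45,"slide": [-0.2,0.03,0],"rot": [0,0,0]},{"fingers": 45,"slide": [-0.4,0.03,0],"rot": [0,0,0]},{"fingers": 45,"slide": [-0.55,0.03,0],"rot": [0,0,0]},{"fingers": 45,"slide": [-0.7,0.03,0],"rot": [0,0,0]},{"fingers": 45,"slide": [-0.85,0.03,0],"rot": [0,0,0]},{"fingers": 45,"slide": [-1.0,0.03,0],"rot": [0,0,0]},{"fingers": 45,"slide": [-1.1,0.03,0],"rot": [0,0,0]},{"fingers": 45,"slide": [-1.2,0.03,0],"rot": [0,0,0]}]'

```text
clock: 6.82
tcp_pos: [0.6026, -0.0686, 0.1242]
tcp_rot: [0.822, 0.57, -0.0, -0.0]
force: [0.3, 1.2, 0.0]
opening: 0.492
```

```bash
python3 go.py .6176 -.0245 .124 69.5;  python3 - <<'E'
from h import *
f=r.grab_frame("scene")
a=f["pixels"][180:380,200:440,::-1];cv2.imwrite("pics/s5z.png",cv2.resize(a,(720,600)))
E
```

```text
slide [ 1.164 -0.035  0.004] rot [-0.001  0.    -0.001] t 6.8167 [ 0.6026 -0.0686  0.1242] F [0.3 1.2 0. ]
```

View pics/s5z.png

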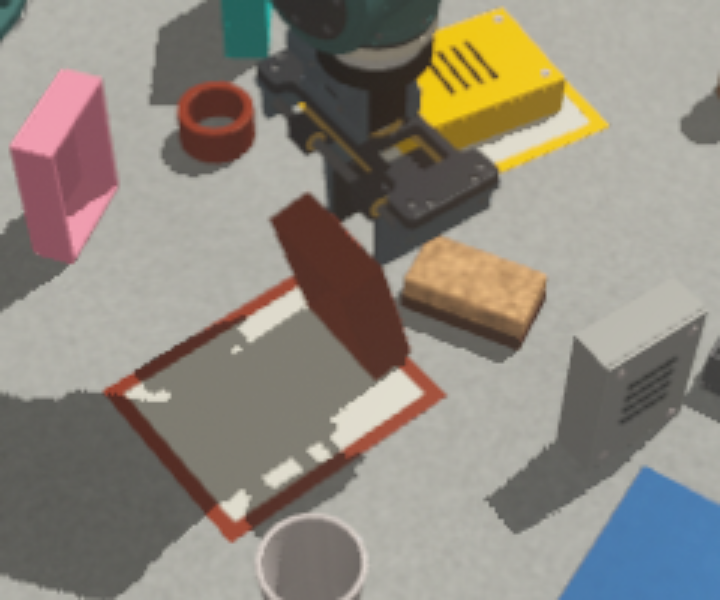

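Red is tipping cleanly. Continuing.

apply_moves --increments '[{"fingers": 45,"slide": [-0.15,0,0],"rot": [0,0,0]},{"fingers": 45,"slide": [-0.3,0,0],"rot": [0,0,0]},{"fingers": 45,"slide": [-0.45,0,0],"rot": [0,0,0]},{"fingers": 45,"slide": [-0.55,0,0],"rot": [0,0,0]},{"fingers": 45,"slide": [-0.65,0,0],"rot": [0,0,0]},{"fingers": 45,"slide": [-0.7,0,0],"rot": [0,0,0]},{"fingers": 45,"slide": [-0.7,0,0],"rot": [0,0,0]},{"fingers": 45,"slide": [-0.7,0,0],"rot": [0,0,0]}]'

```text
clock: 7.53
tcp_pos: [0.593, -0.0943, 0.1241]
tcp_rot: [0.822, 0.57, 0.0, -0.0]
force: [-0.1, -0.3, 0.9]
opening: 0.493
```

```bash
python3 go.py .6176 -.0245 .124 69.5;  python3 - <<'E'
from h import *
f=r.grab_frame("scene")
a=f["pixels"][180:380,200:440,::-1];cv2.imwrite("pics/s6z.png",cv2.resize(a,(720,600)))
E
```

```text
slide [ 1.85  -0.035  0.004] rot [-0.    -0.     0.001] t 7.5333 [ 0.593  -0.0943  0.1241] F [-0.1 -0.3  0.9]
```

View pics/s6z.png

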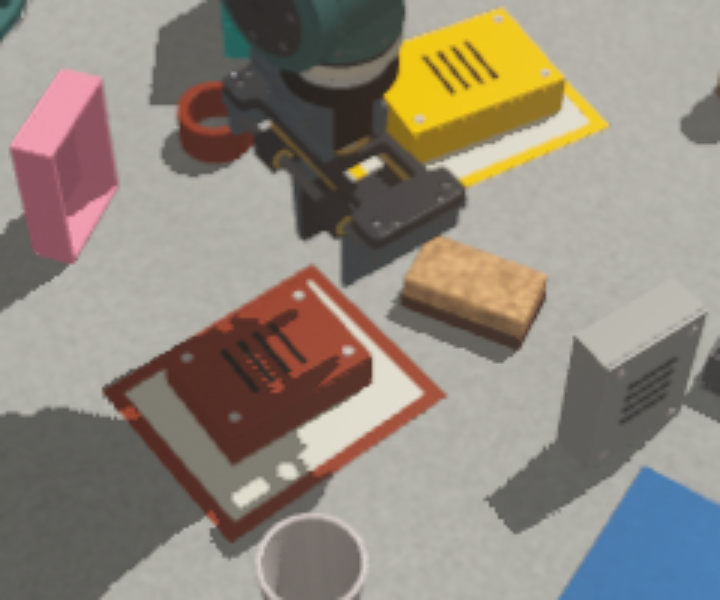

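apply_moves --increments '[{"fingers": 45,"slide": [0,0,-1],"rot": [0,0,0]},{"fingers": 45,"slide": [0,0,-2],"rot": [0,0,0]},{"fingers": 45,"slide": [0,0,-3],"rot": [0,0,0]},{"fingers": 45,"slide": [2,-1,-4],"rot": [0,0,0]},{"fingers": 45,"slide": [8,-1,-4],"rot": [0,0,0]},{"fingers": 45,"slide": [8,-1,-4],"rot": [0,0,0]},{"fingers": 45,"slide": [8,-1,-4],"rot": [0,0,0]},{"fingers": 45,"slide": [8,-1,-4],"rot": [0,0,0]}]'

```text
clock: 8.25
tcp_pos: [0.6346, 0.1056, 0.275]
tcp_rot: [0.822, 0.57, 0.0, 0.0]
force: [0.9, -0.3, 0.4]
opening: 0.491
```

apply_moves --increments '[{"fingers": 45,"slide": [4,0,0],"rot": [0,0,0]},{"fingers": 45,"slide": [4,0,0],"rot": [0,0,0]},{"fingers": 45,"slide": [4,0,0],"rot": [0,0,0]},{"fingers": 45,"slide": [4,0,0],"rot": [0,0,0]},{"fingers": 45,"slide": [4,0,0],"rot": [0,0,0]},{"fingers": 45,"slide": [4,0,0],"rot": [0,0,0]},{"fingers": 45,"slide": [4,0,0],"rot": [0,0,0]}]'

```text
clock: 8.83
tcp_pos: [0.69, 0.2531, 0.2741]
tcp_rot: [0.821, 0.57, -0.0, -0.0]
force: [-0.8, -0.4, 0.1]
opening: 0.492
```

```bash
cat > chk.py <<'E'
from fit import *
print(r.sense()["clock"],r.sense()["tcp_pos"])
F={n:r.grab_frame(n) for n in("scene","top")}
for n in F: save(F[n],n+"_end.png")
Z={"yellow_cover":((.527,.171,63),(.2,.155),(.15,.105,.04),(.5316,.179,59.6)),"red_cover":((.5797,-.1615,-107),(.175,.14),(.125,.09,.036),(.5698,-.1525,-110.5))}
for t,(z,zd,d,g) in Z.items():
    v=[]
    for n in F:
        e=proj(F[n],[g[0],g[1],.02])[0];ms=r.masks_of(t,F[n])
        if not ms: print(t,n,"none");continue
        c=min(ms,key=lambda m:np.hypot(*(np.array(m["location"])-e)))
        print(t,n,np.round(c["location"]),e.round(),c["confidence"]);v.append((F[n],c["pixels"].astype(float)))
    o=fitbox(v,[g[0],g[1],np.deg2rad(g[2])],d);p=o.x
    q=box(*p,*d)[:4,:2]-z[:2];a=np.deg2rad(z[2])
    u=q@np.array([[np.cos(a),-np.sin(a)],[np.sin(a),np.cos(a)]])
    print(p[:2].round(4),np.rad2deg(p[2]).round(1),o.fun.round(3),"margins mm",((np.array(zd)/2-np.abs(u)).min(0)*1000).round(1))
E
python3 chk.py
```

```text
8.8333 [0.6900486  0.25313006 0.27405004]
yellow_cover scene [350. 207.] [352. 209.] 0.65
yellow_cover top [268. 241.] [253. 241.] 0.77
[0.5319 0.1798] 63.5 2.1 margins mm [14.6 24. ]
red_cover scene [290. 304.] [290. 301.] 0.55
red_cover top [364. 228.] [364. 230.] 0.89
[ 0.5707 -0.1559] -108.9 0.093 margins mm [20.8 12.7]
```

View pics/top_end.png

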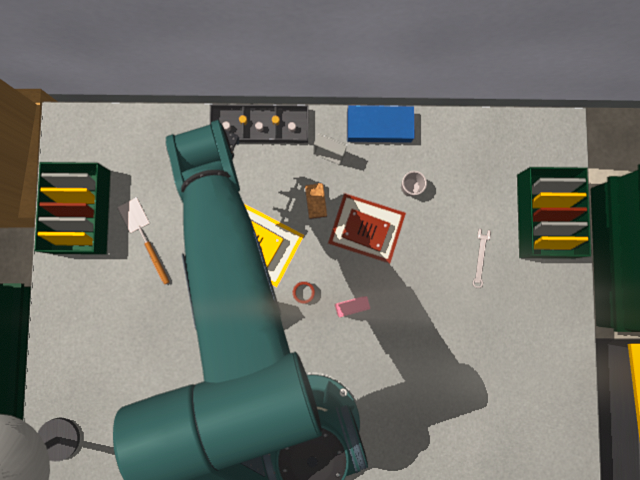

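View pics/scene_end.png

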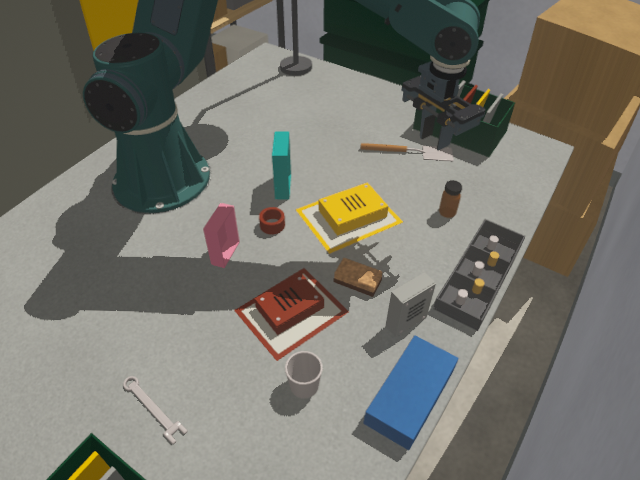

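Both covers lie flat, vents up, inside their tape: yellow at (353,209) and red at (290,301) in the scene view. The grey cover still stands at (408,305), and nothing else has moved. The tool is in the air, touching nothing.

```bash
python3 -c "
from h import *
print(r.close_job())"
```

```text
the job is handed in; nothing more can be done
None
```

I tipped the yellow cover and then the red-brown one by pushing near the top of each painted face with the open fingertips. I handed the job in at about 9 s of the 46 s allowed.

- **Red-brown cover:** it lies flat, painted face up. A fit to both camera views puts it inside the tape with about 21 mm to spare along the rectangle and 13 mm across it.
- **Yellow cover:** it lies flat, painted face up. The fit gave about 15 mm to spare along and 24 mm across. That number rests mainly on the scene view, because the arm hid part of the cover in the final top view and the joint fit was poor. By eye, the scene view also shows it inside the tape.
- **Everything else:** the grey cover is still standing. The pink and teal look-alikes and the other items looked unmoved in the last pictures.
- **Forces:** the wrist force stayed around 1 N at every reading, and the tool was clear of everything when I handed in.

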